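Couple the adapter to the drive unit and wind it

TASK

Slide the square adapter along its guide onto the square drive of the bolted-down drive unit, fully home, so that the drive's spring ball clicks up into the hole in the adapter's top. Then swing the unit's sprung wind lever to its stop, and let it spring back. Leave the other things on the bench where they are.

Things in the scene. Friction and masses are not known exactly. Their poses are not given: they have to be found in the camera images.
- shoulder (a point): Centre of the 40 mm square dark steel shoulder on the front of the drive unit's white housing, at the root of the square drive, 32 mm above the bench. The unit is fixed (place and yaw vary). Axes: z up, y the direction to push the adapter, x across (lever on the -x side). Housing: 100 mm wide, y = 6 to 86 mm from here, top 67 mm above the bench.
- drive_tip (a point): Centre of the free end of the 20 mm square steel drive, which sticks out 32 mm from the shoulder along -y, its axis 32 mm above the bench. Axes as the shoulder's. The last 3 mm are stepped down to 16 mm.
- guide_mid (a point): Middle of the guide, on the top of the unit's aluminium base plate, 12 mm above the bench, 85 mm from the shoulder along -y; axes as the shoulder's. Two straight black rails, 42 mm apart inside, 8 mm thick and 10 mm high, run along y 75 mm either way from here. The plate reaches 5 mm beyond the rails' rear end, x from -65 to +85 mm.
- adapter_mid (a point): Centre of the square body (40 x 40 mm, 50 mm long) of the loose dark steel adapter, a drive socket of 0.3 to 0.6 kg lying between the rails with 1 mm play each side. Its own y runs from nose to mouth, the push direction; z up. A hole for the ball, 16 mm wide, goes through its top at y = 0 to 14.5 mm. Home: this point lies 25 mm from the shoulder along -y.
- adapter_mouth (a point): Centre of the adapter's open mouth, 25 mm ahead of its body's centre, a 22.5 mm square bore 35 mm deep with bevelled entry. At the start 10 to 43 mm short of the drive's tip; home, it is against the shoulder. Axes as the adapter's.
- adapter_nose (a point): Centre of the flat rear end of the adapter's round nose (30 mm diameter, 15 mm long), on its axis 40 mm behind the body's centre: the end to push on. Sliding takes 1 to 4 N, pushing past the ball about 6 to 12 N. Axes as the adapter's.
- ball (a joint): How far the steel ball in the top of the drive is pressed in, in m: 0 = up (it stands 4.5 mm proud of the drive's top, 18 mm in front of the shoulder), at most 0.0065. The adapter's lip presses it in as it rides over it; it returns to 0 when it clicks into the hole.
- lever (a joint): Angle of the wind lever in rad: 0 = at rest, grows as it turns clockwise seen from above, 0.9 = its stop. A spring returns it; at the stop it takes about 5.5 N at the knob, at the start about 2 N.
- lever_knob (a point): Middle of the black upright knob at the end of the wind lever: a cylinder, 18 mm diameter, 73 to 113 mm above the bench, this point 93 mm. The arm, 10 mm thick, runs 77 mm above the bench from the knob to the pivot on top of the housing. To wind, push the knob from the guide's side (the unit's -y side) along its arc towards +y.
- lever_pivot (a point): Point on the vertical axis of the wind lever, at the height of the middle of the knob, 93 mm above the bench and above the housing's middle; the knob is 75 mm from it. At rest the arm points from here to the unit's -x, turned 0.45 rad towards -y; at the stop 0.45 rad towards +y.
- spare_socket: Bystander: small round steel socket, 28 mm diameter, 32 mm tall, standing on the base plate on the +x side of the guide. Origin under its centre.
- cap: Bystander: black disc, 26 mm diameter, 14 mm high, on the base plate on the +x side of the guide. Origin under its centre.
- probe: Bystander: aluminium probe, 120 mm tall, on a 60 mm flange, standing on the bench to the robot's left. Origin under its centre.
- screwdriver: Bystander: screwdriver lying on the bench to the robot's right.
- wrench: Bystander: wrench lying on the bench to the robot's right.
- mug: Bystander: white mug, 90 mm tall, 76 mm diameter, on the bench to the robot's left. Origin under its centre.
Not all that is in view belongs to the job. Of the things like the part that bears adapter_mid, leave any that is purple; of the rest the larger one is meant.

How it is judged (in metres and radians):
On the way, in this order (a step that is already met when the one before it is completed fails the run):
1. the adapter is home on the drive and the ball has clicked up into its hole (y of adapter_mouth in the frame of shoulder above -0.0035 m and x of adapter_mouth in the frame of shoulder between -0.004 and 0.004 m and value of joint ball below 0.0012 m), for 0.2 s.
2. the wind lever is swung to its stop (value of joint lever above 0.82 rad), for 0.05 s.
At the end, for the whole second after the job is handed in: The adapter sits on the drive, mouth within 3.5 mm of the shoulder along the drive's axis (5 mm in all) and in line with it within 0.08 rad, at rest, the ball up in its hole (pressed in less than 1.2 mm), and the wind lever is back within 0.08 rad of rest after having reached at least 0.82 rad (y of adapter_mouth in the frame of shoulder above -0.0035 m and distance between adapter_mouth and shoulder below 0.005 m and angle between the y axis of adapter_mouth and the y axis of shoulder, either way round below 0.08 rad and value of joint ball below 0.0012 m and value of joint lever below 0.08 rad and linear speed of adapter below 0.01 m/s); the robot touches nothing.
It fails at once if a bystander is moved more than 30 mm (distance of any of spare_socket, cap, probe, screwdriver, wrench, mug from where it was at the start of the episode above 0.03 m).
It also fails if it takes over 54 s, if anything falls off the work surface, if the arm or the gripper's body presses on something with over 40 N, if the wrist force passes 120 N, or if a joint passes its speed limit or range.

ROBOT

A 6-joint arm with a two-finger parallel gripper is mounted at the origin on the work surface. World frame = base frame: x ahead of the robot, y to its left, z up, the work surface at z = 0. Lengths are in mm, angles in degrees, forces in N, time in s.
With the tool pointing down it reaches from about 225 to 725 mm from the base axis. Payload 3.1 kg.
Tool frame: the origin (TCP) lies at the very end of the fingers, on their centre line; the grasp point (between the pads) lies 19 mm behind it; z points along the fingers, y is the direction in which the jaws open and shut (so a half turn about z gives the same grasp; the last joint's range is limited). The gripper opens to 85 mm and grips with 20 to 120 N. Pads are 22 mm wide; open, the fingers measure 114 mm over their backs; the gripper's body (76 mm by 85 mm) begins 54 mm behind the grasp point. The pads swing forward as they close: fully open they stand 13 mm farther back than shut.
Start: joints at [62.75, 2.75, 5.684, 92.934, 0, 82.678], TCP at [178.943, 493.555, 231.312] pointing down, gripper open.
Joint ranges: [-166.93, 166.93], [-56.73, 111.36], [-69.38, 81.34], [-121.58, 131.49], [-85.45, 84.26], [-180, 180]. Speed limits (degrees/s): [159.86, 159.86, 180, 180, 180, 180].

INTERFACE

Orientations are given as [roll, pitch, yaw] about the fixed x, y, z axes, in that order (R = Rz(yaw) Ry(pitch) Rx(roll)).
In Python, from station import sensors, cams, ticket gives the robot as it stands.
- The arm moves only by the tool step_arm, never from a script. Its argument "steps" is a list of rows, each an object with "slide": the shift along the tool's x, y, z in cm, a list of three; "turn": the turn about the tool's z in rad. A call has 1 to 8 rows; each row is the pose to reach, as a shift and turn from the pose measured when the call began, along the tool's axes at that moment; what a row does not reach only later rows make up. A row lasts 1/8 s, in which the tool goes at most 62.5 mm and 10.7 degrees, less where a joint would pass 70% of its speed; a pose out of reach is approached as far as the arm can. A call with a gripper value outside its range is refused whole. "hand" is the opening, from 0 (shut) to 1 (fully open), set as the call begins (left out, the last holds). The fingers move at their own pace and stop on an object; "grip_force" is the grip in N (left out, the last holds). Time passes only in rows, so rows that repeat a pose let the fingers close. It gives the time, the measured TCP pose, the force and the opening at its end, in the units of the state.
- sensors.observe(): the state, without advancing time (a new reading comes with each control period).
- cams.snapshot(name): name is "side" or "top" or "wrist"; returns a dict with "frame" (400x640x3 uint8, red, green, blue), "z_map" (400x640 float32, mm along the optical axis (not along the pixel's ray), 0 where there is no reading), "intrinsics" (3x3 intrinsics, pixels), "k1" (the pictures are not rectified: a ray, as slopes to the right and down, at radius r is drawn at 1 + k1 r^2 times it, then the intrinsics apply), "R" (3x3) and "t" (3): a world point X has camera coordinates R X + t; the wrist camera has in their place "T_tool_cam" (4x4, takes a point from camera to tool coordinates, whose origin is the TCP and whose axes are the flange's). Camera axes: x right, y down, z forward; pixel columns grow to the right and rows downward; lengths in mm; the calibration is good to about 2 mm. A picture is of the moment at which its call begins: read the wrist's pose just before it.
- ticket.hand_in(): hands the job in, once; it reports no verdict.
The state is a dict: "time": time; "joint_pos": joint angles; "joint_vel": joint speeds; "tau": joint torques, N m; "eef_pos": TCP position; "tool_rot": TCP orientation; "wrist_force": force on the tool from outside, world axes, zero at the start; "moment": the same for the moment, N m; "width": finger opening in mm.
Only numpy, scipy, OpenCV 4.12 (cv2) and the standard library are available. Lean on these libraries where they do the work, as an engineer would, in place of code of your own. Each camera call takes 0.05 s, during which the arm holds its last target. There are 200 camera calls.

## Working session

There is one attempt and no reset: what is moved stays moved. The work goes in short steps, Python scripts to look and compute and a tool call to move; the robot and the scene stay as the last step left them, time stands still between calls to the robot, and variables do not carry over. Pictures are saved under pics/ and viewed, about 8 in all and at most 12, crops included, and the job is handed in when it is done.

Besides the shell and the picture viewer there is one more tool, called after "Emit:" as a command line: name --argument value ..., lists and objects as JSON in quotes. step_arm: Moves the arm, as the interface text tells. Its arguments: {"type":"object","properties":{"steps":{"type":"array","items":{"type":"object","properties":{"slide":{"type":"array","items":{"type":"number"}},"turn":{"type":"number"}}}},"hand":{"type":"number"},"grip_force":{"type":"number"}},"required":["steps"]}

```bash
mkdir -p pics
cat > h.py <<'E'
import numpy as np, cv2, pickle
from station import sensors, cams, ticket
def snap(n):
    s=sensors.observe(); d=cams.snapshot(n); d['s']=s
    pickle.dump(d,open(f'pics/{n}.pkl','wb')); return d
def load(n): return pickle.load(open(f'pics/{n}.pkl','rb'))
def ray(d,u,v):
    K=d['intrinsics']; k=d['k1']; p=np.array([(u-K[0,2])/K[0,0],(v-K[1,2])/K[1,1]]); q=p.copy()
    for _ in range(20): q=p/(1+k*(q@q))
    return np.array([q[0],q[1],1.])
def atz(d,u,v,z):
    "world point on pixel ray at height z"
    r=ray(d,u,v); R=np.array(d['R']); t=np.array(d['t']); o=-R.T@t; w=R.T@r
    return o+w*(z-o[2])/w[2]
def dep(d,u,v):
    z=d['z_map'][int(v),int(u)]; R=np.array(d['R']); return R.T@(ray(d,u,v)*z-np.array(d['t']))
def save(d,name,crop=None,f=1):
    im=d['frame'][:,:,::-1]
    if crop: x0,x1,y0,y1=crop; im=im[y0:y1,x0:x1]
    cv2.imwrite(f'pics/{name}.png',cv2.resize(im,None,fx=f,fy=f,interpolation=cv2.INTER_CUBIC))
E
python3 - <<'E'
from h import *
d=snap('top'); save(d,'top1'); e=snap('side'); save(e,'side1')
print(d['s'])
E
```

```text
{'time': 0.0, 'joint_pos': array([6.27507059e+01, 2.79268884e+00, 5.59212896e+00, 9.29323882e+01,
       2.08476340e-03, 8.26791224e+01]), 'joint_vel': array([ 0.04126679, -0.01307416, -0.00046513,  0.06071572,  0.10249547,
        0.04100666]), 'tau': array([-1.42873591e-04, -3.38786602e+01,  3.20013213e+01,  2.03486398e-02,
       -1.43180287e-04,  1.04844048e-06]), 'eef_pos': array([178.65644546, 493.03206752, 230.12350754]), 'tool_rot': array([-1.79868401e+02, -1.90087930e-02,  1.60071559e+02]), 'wrist_force': array([ 0.26451828, -0.69967784,  0.47122804]), 'moment': array([-0.01539753,  0.06023066, -0.02360248]), 'width': 85.0949506498225}
```

View pics/top1.png

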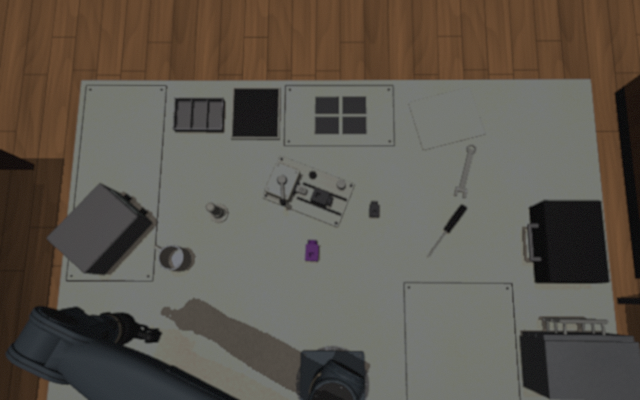

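View pics/side1.png

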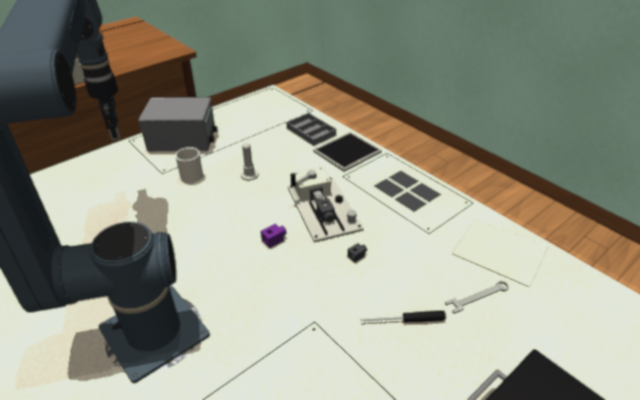

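The top view shows the drive unit at about (308,190), with its housing at (282,182) and the knob or pivot around (283,182) to (287,205). There are three adapter-like things: a dark one on the guide at (321,197), a small dark one on the bench at (374,209), and a purple one at (312,250). The one between the rails looks like the right one, so I'll check it in a close crop.

Run:
```python
from h import *
d=load('top'); save(d,'top_crop',(255,395,145,265),5.7)
for p in [(321,197),(374,209),(312,250),(283,182),(340,215)]: print(p,dep(d,*p).round())
```

```text
(321, 197) [556.  36.  55.]
(374, 209) [ 524. -129.   27.]
(312, 250) [394.  63.  40.]
(283, 182) [598. 152.  79.]
(340, 215) [507. -23.  13.]
```

View pics/top_crop.png

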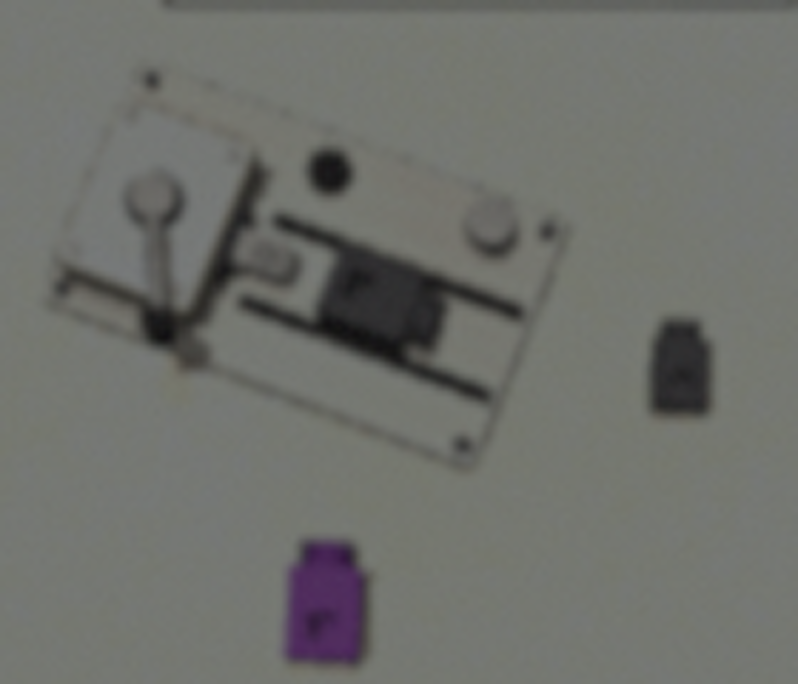

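The crop confirms the choice. The dark adapter lies between the rails, body at crop (375,290), with its nose at (430,322) pointing away from the drive at (270,262). The other dark one, at (680,370), is visibly smaller and lies off the guide. The spare socket is at (490,228), the cap at (330,172) and the knob at (160,328).

Run:
```python
from h import *
d=load('top'); P=lambda a,b,z: atz(d,255+a/5.7,145+b/5.7,z)[:2]
a,b=P(275,215,22),P(522,315,22); c,e=P(240,300,22),P(490,398,22)
for u in (b-a,e-c): print('rail len',np.linalg.norm(u),'ang',np.degrees(np.arctan2(-u[1],-u[0])))
m=(a+b+c+e)/4; print('guide mid',m)
w=(a+b-c-e)/2; print('sep',np.linalg.norm(w))
u=(a-b+c-e); u/=np.linalg.norm(u); x=np.array([u[1],-u[0]])
sh=m+85*u; print('shoulder',sh,'u',u)
for n,p in dict(nose=P(432,322,32),knob=P(160,328,113),pivot=P(153,197,85),spare=P(490,228,32),cap=P(330,172,26),mouth=P(335,275,45)).items(): print(n,p,'unit x,y',(p-sh)@x,(p-sh)@u)
w=snap('wrist'); print(w['T_tool_cam'].round(2))
```

```text
rail len 148.56661456798258 ang 67.6623109025519
rail len 148.8512209352076 ang 68.47242103896284
guide mid [557.12608334  34.19225591]
sep 50.88329271987887
shoulder [588.87442615 113.04048181] u [0.37350992 0.92762619]
nose [546.57788204   6.07384147] unit x,y 0.7177188492954926 -115.02323534887982
knob [526.93844707 147.36002974] unit x,y -70.27212756605317 8.702009084497035
pivot [603.82152682 155.48484358] unit x,y -1.9880679669655181 44.95539178148834
spare [599.60195183 -25.79011934] unit x,y 61.80573983631019 -124.77606399989807
cap [632.83272028  63.19738271] unit x,y 59.39375650867255 -29.81690525391385
mouth [570.02928548  59.13566603] unit x,y 2.6527371938917463 -57.04236562931356
[[   0.     -0.95   -0.33   83.72]
 [   1.      0.      0.      0.73]
 [  -0.     -0.33    0.95 -142.66]
 [   0.      0.      0.      1.  ]]
```

The measurements agree: rails 149 mm long, pivot at (-2,45), knob at (-70,9), nose on the guide axis. Moving now, with the hand shutting on the way.

Emit:
step_arm --steps '[{"slide": [-5,-3.5,0],"turn": 0.16},{"slide": [-10,-7,0],"turn": 0.32},{"slide": [-15,-10.5,0],"turn": 0.48},{"slide": [-20,-14,0],"turn": 0.64},{"slide": [-25,-17.5,0],"turn": 0.8},{"slide": [-30,-21,0],"turn": 0.96},{"slide": [-35,-24.5,0],"turn": 1.12},{"slide": [-40,-28,0],"turn": 1.28}]' --hand 0 --grip_force 60

```text
time: 1.15
eef_pos: [460.1, 91.8, 230.6]
tool_rot: [-180.0, 0.1, 86.4]
wrist_force: [1.3, 1.3, 0.2]
width: 0.1
```

Emit:
step_arm --steps '[{"slide": [-4,3,2],"turn": 0.12},{"slide": [-8,6,4],"turn": 0.24},{"slide": [-10.4,8.3,6],"turn": 0.32},{"slide": [-10.4,8.3,8],"turn": 0.32},{"slide": [-10.4,8.3,8],"turn": 0.32}]'

```text
time: 1.78
eef_pos: [534.6, -17.5, 148.0]
tool_rot: [-179.7, 0.2, 68.0]
wrist_force: [-0.8, -0.5, -0.1]
width: 0.1
```

```bash
cat >> h.py <<'E'
from scipy.spatial.transform import Rotation as Ro
def wsnap():
    d=snap('wrist'); s=d['s']; R=Ro.from_euler('xyz',s['tool_rot'],degrees=True).as_matrix(); T=np.array(d['T_tool_cam'])
    Rc=R@T[:3,:3]; o=s['eef_pos']+R@T[:3,3]; d['R']=Rc.T; d['t']=-Rc.T@o; return d
E
python3 - <<'E'
from h import *
d=wsnap(); pickle.dump(d,open('pics/wrist.pkl','wb')); save(d,'w1'); print(d['s'])
E
```

```text
{'time': 1.775, 'joint_pos': array([-9.01431418e+00,  4.45693571e+00, -2.00676292e+00,  8.38934584e+01,
       -7.36948499e-02,  1.02950886e+02]), 'joint_vel': array([ 0.88904868, -1.70342591,  2.30278385,  0.84816001,  0.03956313,
        0.069787  ]), 'tau': array([-4.21977360e-01, -3.45865881e+01,  3.19660592e+01, -1.85080944e-01,
       -2.61423038e-02,  1.00970828e-03]), 'eef_pos': array([534.60125924, -17.48345272, 147.9648574 ]), 'tool_rot': array([-1.79668443e+02,  1.51862996e-01,  6.80354691e+01]), 'wrist_force': array([-0.82300789, -0.53400939, -0.12850947]), 'moment': array([ 0.03379238, -0.01407693,  0.02818193]), 'width': 0.09979822892772035}
```

View pics/w1.png

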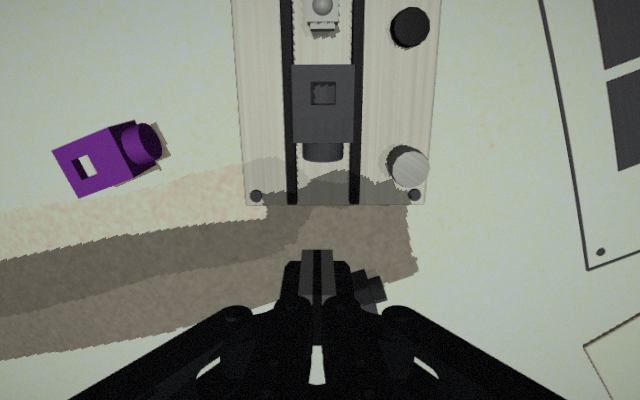

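The wrist view shows the adapter body top at (293..355, 65..143) with its hole at (323,93). The nose's rear end is near (323,161), the ball is at (322,5), the rail rear ends are at (292,204) and (354,204), and the fingertips are at (317,250).

Run:
```python
from h import *
d=load('wrist'); P=lambda u,v,z: atz(d,u,v,z)[:2]
b,e=P(354,204,22),P(292,204,22); a,c=P(357,2,22),P(287,2,22)
m1=(b+e)/2; m2=(a+c)/2; u=(m2-m1)/np.linalg.norm(m2-m1); x=np.array([u[1],-u[0]])
print('sep',np.linalg.norm(b-e),np.linalg.norm(a-c),'yaw',np.degrees(np.arctan2(u[1],u[0])),'rear',m1)
sh=m1+160*u; print('shoulder',sh,u)
for n,p in dict(noseTop=P(323,144,47),bodyrearL=P(294,143,52),bodyrearR=P(355,143,52),frontL=P(293,65,52),frontR=P(355,65,52),ball=P(322,5,46),tcp=d['s']['eef_pos'][:2],tip=P(317,250,148),spare=P(408,165,32)).items(): print(n,p.round(1),'unit x,y',((p-sh)@x).round(1),((p-sh)@u).round(1))
```

```text
sep 49.67865016271213 47.57508932978453 yaw 68.61854299976672 rear [532.67204686 -34.06158403]
shoulder [591.00411753 114.92623269] [0.36457544 0.93117385]
noseTop [552.1  15.7] unit x,y -0.1 -106.6
bodyrearL [534.6  24.5] unit x,y -19.6 -104.7
bodyrearR [572.6   9.3] unit x,y 21.4 -105.1
frontL [553.5  70.7] unit x,y -18.8 -54.9
frontR [589.8  56.1] unit x,y 20.3 -55.3
ball [583.7  97. ] unit x,y -0.2 -19.4
tcp [534.6 -17.5] unit x,y -4.2 -143.9
tip [538.3  -8.9] unit x,y -4.0 -134.5
spare [604.2 -25.3] unit x,y 63.4 -125.7
```

Emit:
step_arm --steps '[{"slide": [0,0.4,4],"turn": 0},{"slide": [0,0.4,8],"turn": 0},{"slide": [0,0.4,11],"turn": 0},{"slide": [0,0.4,12],"turn": 0},{"slide": [0,0.4,12],"turn": 0}]'

```text
time: 2.45
eef_pos: [538.9, -18.5, 30.3]
tool_rot: [-179.8, 0.1, 68.1]
wrist_force: [-0.1, -0.1, 0.4]
width: 0.2
```

Emit:
step_arm --steps '[{"slide": [0.4,0,0.4],"turn": 0},{"slide": [1.0,0,0.4],"turn": 0},{"slide": [1.5,0,0.4],"turn": 0},{"slide": [2.0,0,0.4],"turn": 0},{"slide": [2.5,0,0.4],"turn": 0},{"slide": [3.0,0,0.4],"turn": 0},{"slide": [3.5,0,0.4],"turn": 0},{"slide": [3.8,0,0.4],"turn": 0}]'

```text
time: 3.45
eef_pos: [553.5, 14.8, 27.6]
tool_rot: [-180.0, 0.4, 68.1]
wrist_force: [-2.0, -5.0, 3.7]
width: -0.2
```

Run:
```python
from h import *
d=wsnap(); pickle.dump(d,open('pics/wrist.pkl','wb')); save(d,'w2'); print(d['s']['eef_pos'],d['s']['wrist_force'])
```

```text
[553.51909185  14.83181859  27.5917311 ] [-2.02767716 -4.99635672  3.6643199 ]
```

View pics/w2.png

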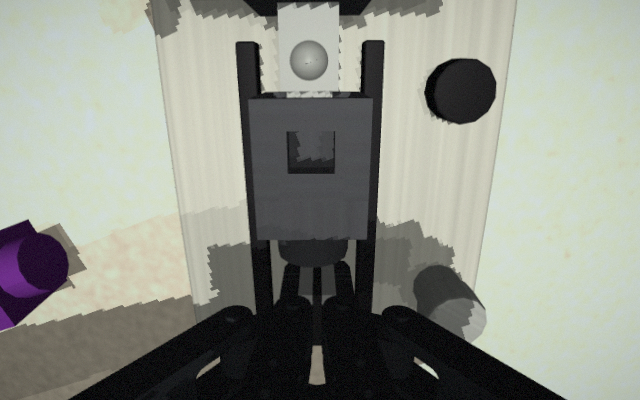

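The adapter is straight between the rails. Its mouth edge at (309,96) is just at the drive tip, with the ball at (309,60) and about 30 mm to go.

Emit:
step_arm --steps '[{"slide": [0.4,0,0.1],"turn": 0},{"slide": [0.8,0,0.1],"turn": 0},{"slide": [1.2,0,0.1],"turn": 0},{"slide": [1.6,0,0.1],"turn": 0},{"slide": [2.0,0,0.1],"turn": 0},{"slide": [2.3,0,0.1],"turn": 0},{"slide": [2.6,0,0.1],"turn": 0},{"slide": [2.9,0,0.1],"turn": 0}]'

```text
time: 4.5
eef_pos: [564.6, 41.1, 27.0]
tool_rot: [179.9, 0.5, 68.0]
wrist_force: [-2.3, -5.6, 3.0]
width: -0.1
```

Emit:
step_arm --steps '[{"slide": [0.2,0,0],"turn": 0},{"slide": [0.3,0,0],"turn": 0},{"slide": [0.4,0,0],"turn": 0},{"slide": [0.5,0,0],"turn": 0}]'

```text
time: 5.0
eef_pos: [565.0, 42.1, 27.1]
tool_rot: [179.9, 1.0, 67.9]
wrist_force: [-5.9, -11.4, 4.4]
width: -0.1
```

Emit:
step_arm --steps '[{"slide": [0.7,0,0],"turn": 0},{"slide": [0.9,0,0],"turn": 0},{"slide": [0.9,0,0],"turn": 0}]'

```text
time: 5.38
eef_pos: [564.9, 42.0, 27.3]
tool_rot: [180.0, 2.2, 67.7]
wrist_force: [-10.2, -22.3, 7.3]
width: -0.0
```

Run:
```python
from h import *
d=wsnap(); pickle.dump(d,open('pics/wrist.pkl','wb')); save(d,'w3'); print(d['s']['eef_pos'],d['s']['wrist_force'])
```

```text
[564.85097382  41.99061514  27.34039708] [-10.24161248 -22.31578374   7.2631744 ]
```

View pics/w3.png

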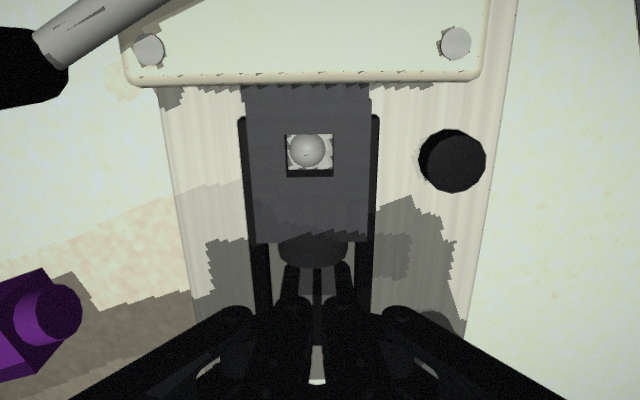

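The adapter is home. Its front edge at (307,87) is against the housing shoulder, the ball shows in the hole at (308,150), and a 24 N push moved it no further. Next I back off and go to the knob.

Emit:
step_arm --steps '[{"slide": [-1.5,0,0],"turn": 0},{"slide": [-3,0,0],"turn": 0},{"slide": [-3.5,0,-2],"turn": 0},{"slide": [-3.5,0,-5],"turn": 0},{"slide": [-3.5,0,-6],"turn": 0},{"slide": [-3.5,0,-6],"turn": 0}]'

```text
time: 6.18
eef_pos: [553.2, 12.1, 89.3]
tool_rot: [179.8, 2.1, 67.7]
wrist_force: [0.8, -0.7, 0.0]
width: -0.3
```

Run:
```python
from h import *
d=wsnap(); pickle.dump(d,open('pics/wrist.pkl','wb')); save(d,'w4'); s=d['s'];print(s['eef_pos'],s['tool_rot'],s['wrist_force'])
sh=np.array([591.0,114.9]);u=np.array([.3646,.9312]);x=np.array([u[1],-u[0]]);p=s['eef_pos'][:2]-sh;print(p@x,p@u)
```

```text
[553.23895874  12.10584088  89.31847587] [179.84200707   2.08655626  67.70280687] [ 0.75203445 -0.65842905  0.01016159]
2.3156687900131487 -109.48959661832781
```

View pics/w4.png

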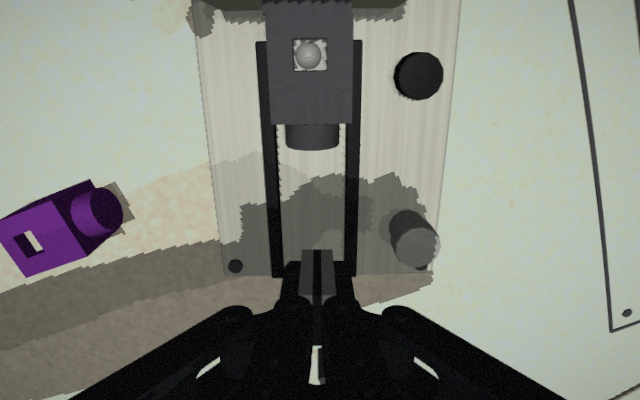

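Emit:
step_arm --steps '[{"slide": [1,-4,0],"turn": -0.016},{"slide": [4,-7.2,0],"turn": -0.016},{"slide": [8.3,-7.2,0],"turn": -0.016},{"slide": [8.3,-7.2,0],"turn": -0.016}]'

```text
time: 6.72
eef_pos: [516.3, 118.4, 83.0]
tool_rot: [-179.9, 2.2, 68.9]
wrist_force: [-0.4, -0.0, -0.2]
width: 0.1
```

Run:
```python
from h import *
d=wsnap(); pickle.dump(d,open('pics/wrist.pkl','wb')); save(d,'w5'); s=d['s'];print(s['eef_pos'],s['tool_rot'],s['wrist_force'])
sh=np.array([591.0,114.9]);u=np.array([.3646,.9312]);x=np.array([u[1],-u[0]]);p=s['eef_pos'][:2]-sh;print(p@x,p@u)
```

```text
[516.25222966 118.42619076  82.9857946 ] [-179.85114393    2.15526458   68.85627485] [-0.36721509 -0.00502346 -0.17224445]
-70.890772894636 -23.969448236120332
```

View pics/w5.png

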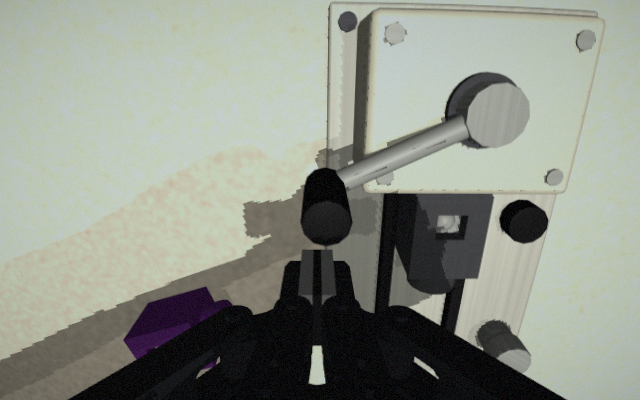

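The knob's top is at (327,222), just ahead of the fingertips at (317,250). The lever arm runs to the pivot at (498,115). The adapter is still home.

Run:
```python
from h import *
d=load('wrist')
sh=np.array([591.0,114.9]);u=np.array([.3646,.9312]);x=np.array([u[1],-u[0]])
for n,q in dict(knob=(327,222,113),tip=(317,250,83)).items():
    p=atz(d,*q)[:2]-sh; print(n,p@x,p@u)
```

```text
knob -67.46135530059298 13.645539613398928
tip -70.74823499902757 -14.439068583564403
```

Emit:
step_arm --steps '[{"slide": [1.2,0.2,-0.4],"turn": 0},{"slide": [2.2,0.1,-0.5],"turn": 0},{"slide": [3.2,0,-0.5],"turn": 0},{"slide": [4.2,-0.2,-0.6],"turn": 0},{"slide": [5.2,-0.2,-0.6],"turn": 0},{"slide": [6.2,-0.2,-0.6],"turn": 0},{"slide": [7.2,-0.1,-0.7],"turn": 0},{"slide": [8.0,0.1,-0.7],"turn": 0}]'

```text
time: 7.78
eef_pos: [544.0, 190.3, 86.2]
tool_rot: [-179.6, 2.5, 68.7]
wrist_force: [-4.8, -3.5, 1.1]
width: -0.1
```

Emit:
step_arm --steps '[{"slide": [0.4,0.1,0],"turn": 0},{"slide": [0.8,0.2,0],"turn": 0},{"slide": [1.0,0.2,0],"turn": 0},{"slide": [1.2,0.2,0],"turn": 0},{"slide": [1.2,0.2,0],"turn": 0}]'

```text
time: 8.4
eef_pos: [546.7, 193.8, 86.1]
tool_rot: [-179.5, 3.5, 68.6]
wrist_force: [-9.5, -16.7, 8.5]
width: -0.1
```

Run:
```python
from h import *
d=wsnap(); pickle.dump(d,open('pics/wrist.pkl','wb')); save(d,'w6'); s=d['s'];print(s['eef_pos'],s['tool_rot'],s['wrist_force'])
sh=np.array([591.0,114.9]);u=np.array([.3646,.9312]);x=np.array([u[1],-u[0]]);p=s['eef_pos'][:2]-sh;print(p@x,p@u)
```

```text
[546.6564938  193.79627535  86.07572031] [-179.50970263    3.45876916   68.55139921] [ -9.5496006  -16.69882203   8.49606981]
-70.0582549675796 57.300569248871064
```

View pics/w6.png

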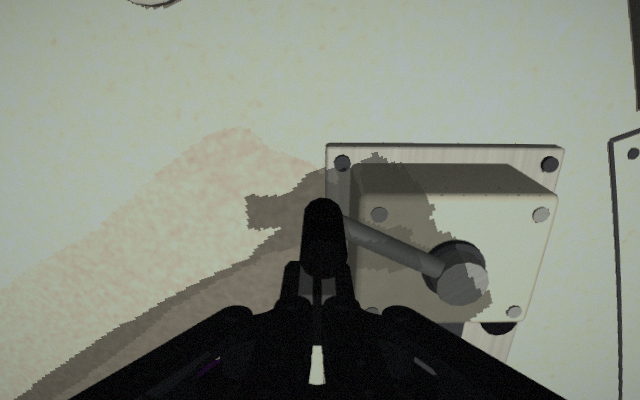

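The lever has swung past the perpendicular. The knob top is at about (324,254) and the pivot at (463,283). The force has risen to about 19 N with no further travel, so this is the stop. I'll check the angle in numbers.

Run:
```python
from h import *
d=load('wrist')
sh=np.array([591.0,114.9]);u=np.array([.3646,.9312]);x=np.array([u[1],-u[0]])
for q in [(324,254,113),(324,250,113),(324,258,113)]:
    p=atz(d,*q)[:2]-sh; print(p@x,p@u,'lever',.45+np.arctan2(p@u-46,-(p@x)))
```

```text
-67.14160983835718 81.60413725493846 lever 0.9375804565002396
-67.15284465633127 83.26744180252086 lever 0.9566467006151285
-67.1302158788746 79.92311556183577 lever 0.9179049274504099
```

Emit:
step_arm --steps '[{"slide": [-1.5,-0.2,0.1],"turn": 0},{"slide": [-3.0,-0.3,0.2],"turn": 0},{"slide": [-4.5,-0.3,0.2],"turn": 0},{"slide": [-6.0,-0.2,0.3],"turn": 0},{"slide": [-7.5,0,0.3],"turn": 0},{"slide": [-9.0,0,0.3],"turn": 0},{"slide": [-11,0,0],"turn": 0},{"slide": [-13,0,-1],"turn": 0}]'

```text
time: 9.45
eef_pos: [498.4, 72.4, 103.9]
tool_rot: [-179.4, 3.5, 68.6]
wrist_force: [0.7, -0.1, 0.5]
width: -0.3
```

Emit:
step_arm --steps '[{"slide": [0,0,-3],"turn": 0},{"slide": [0,0,-7],"turn": 0},{"slide": [0,0,-10],"turn": 0},{"slide": [0,0,-10],"turn": 0}]'

```text
time: 9.95
eef_pos: [503.5, 77.2, 207.9]
tool_rot: [-179.8, 3.3, 68.5]
wrist_force: [-0.5, 0.4, 0.6]
width: 0.1
```

Run:
```python
from h import *
d=wsnap(); pickle.dump(d,open('pics/wrist.pkl','wb')); save(d,'w7'); s=d['s'];print(s['time'],s['eef_pos'],s['tool_rot'],s['wrist_force'])
```

```text
9.95 [503.45722619  77.24176968 207.87910863] [-179.83143651    3.28709845   68.51590123] [-0.54142211  0.3748073   0.64051292]
```

View pics/w7.png

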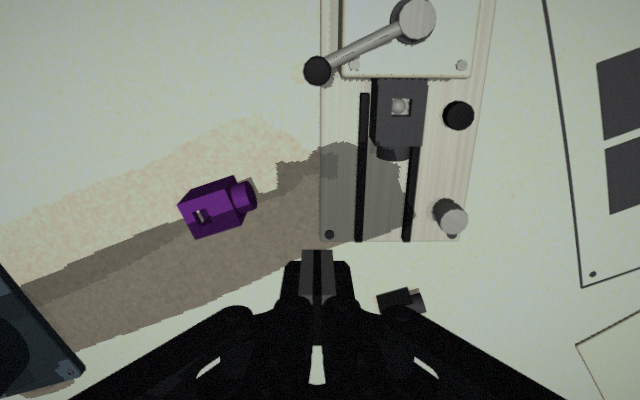

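The lever is back, with its knob at (317,70). The adapter is home at (398,110) with the ball in its hole at (400,106). The spare socket (449,216) and cap (459,115) are in place and the arm is clear. One numeric check, then I hand in.

Run:
```python
from h import *
d=load('wrist')
sh=np.array([591.0,114.9]);u=np.array([.3646,.9312]);x=np.array([u[1],-u[0]])
for n,q in dict(knob=(317,70,113),ball=(400,106,46),spare=(452,219,32)).items():
    p=atz(d,*q)[:2]-sh; print(n,p@x,p@u,.45+np.arctan2(p@u-46,-(p@x)) if n=='knob' else '')
print(ticket.hand_in())
```

```text
knob -67.66277052688929 13.687187703097864 0.0044676590084342105
ball 0.7322501203595274 -17.948140211994783 
spare 64.51767098173238 -128.6401313121038 
the job is handed in; nothing more can be done
None
```

I pushed the larger dark adapter along its guide onto the drive, swung the wind lever to its stop, let it spring back, and handed in at about 10 s of the 54 s. I left the purple adapter and the smaller dark one alone. No verdict was reported.

- **Adapter:** in the last wrist picture it is home against the shoulder with the ball up in its hole. A push of about 24 N had moved it no further. I did not measure the gap at the mouth directly.
- **Lever:** at the stop I measured 0.92–0.96 rad. That is slightly more than the 0.9 rad the joint allows, which is within camera error. The force there rose to about 19 N with no further travel. After release it read 0.004 rad from rest.
- **Bystanders:** the spare socket measured within about 3 mm of where it was, and the cap looked undisturbed in the last picture. I did not look at the probe, mug, screwdriver or wrench again after the start, but the arm did not work near them.
- **Arm:** it is clear of everything.

I viewed 10 pictures. No check failed; the only early disagreement was about 6 mm in where the knob was, which a closer picture settled.

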